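# Close the filter cap and snap its guard hood on

### The arm

A 6-joint arm with a two-finger parallel gripper is mounted at the origin on the work surface. World frame = base frame: x ahead of the robot, y to its left, z up, the work surface at z = 0. Lengths are in m, angles in rad, forces in N, time in s.
With the tool pointing down it reaches from about 0.275 to 0.825 m from the base axis. Payload 4.9 kg.
Tool frame: the origin (TCP) lies midway between the tips of the shut fingers; the grasp point (between the pads) lies 19 mm behind it (grip_point_offset is the distance from the TCP to the grasp point, in m); z points along the fingers, y is the line along which they close (so a half turn about z gives the same grasp; the last joint's range is limited). The gripper opens to 85 mm and grips with 20 to 120 N. Pads are 22 mm wide; open, the fingers measure 114 mm over their backs; the gripper's body (76 mm by 85 mm) begins 54 mm behind the grasp point. The pads swing forward as they close: fully open they stand 13 mm farther back than shut.
Start: joints at [1.045, 0.326, -0.193, 1.052, 0, 1.437], TCP at [0.21, 0.508, 0.231] pointing down, gripper open.
Joint ranges: [-2.65, 2.65], [-0.97, 1.79], [-1.3, 1.35], [-1.93, 2.1], [-1.47, 1.37], [-3.14, 3.14]. Speed limits (rad/s): [2.57, 2.57, 3.14, 3.14, 3.14, 3.14].

### API

Orientations are given as a rotation vector (axis times angle).
In Python, from cell import * gives the robot as it stands. Calls block until the motion is done:
- movep(position, orientation): joint-space move of the TCP to a pose.
- move_l(position, velocity=0.15, rot=None, until_force=None): straight line of the TCP; rot=None keeps the orientation; velocity is the mean speed in m/s. With until_force (N) it stops when the force on the tool has changed by that much, and returns True; else False.
- set_joints(angles): joint-space move.
- let_go() and grab(newtons=None): open the fingers fully, or close them until they stop; newtons is the grip in N (None keeps the last).
- sleep(seconds).
- ik(position, orientation): joint angles nearest the present ones, or None.
- get_state(): the state.
- grab_frame(name): name is "scene" or "top"; returns a dict with "img" (400x640x3 uint8, red, green, blue), "fx", "fy", "cx", "cy" (pixels), "cam_to_world" (4x4, takes a point from camera to world coordinates). Camera axes: x right, y down, z forward; pixel columns grow to the right and rows downward; lengths in m; the calibration is good to about 2 mm. A picture is of the moment at which its call begins. There is no depth.
A pose or a line that the arm cannot do raises MotionError and nothing moves.
- sign_off(): hands the job in; it is judged then, once.
Trained networks look in the newest picture that a camera, given by its name, has taken for a name from the list of things; names that differ only in an ending like _2 or _b are one class to them, and where a whole thing is asked for, a point or a joint stands for the part that bears it (a point fixed in the world has none). Each returns a list of dicts, best first, with "score" (0 to 1); they miss things now and then, are a little off and sometimes report something else, mostly with a low value. They report only what shows in the picture. A call takes as long as a camera call.
- spot_in(camera, name): "centre" ([column, row] in pixels, amid what is visible of it).
- silhouettes(camera, name): "mask" (400x640 bool, what is visible of it) and "centre" ([column, row] in pixels, amid what is visible of it).
- tip_of(camera, name): "centre" ([column, row] in pixels: a listed point, or the origin of a listed thing).
The state is a dict: "clock": time; "q": joint angles; "joint_velocities": joint speeds; "tau": joint torques, N m; "position": TCP position; "eef_rot": TCP orientation; "contact_force": force on the tool from outside, world axes, zero at the start; "wrist_torque": the same for the moment, N m; "finger_gap": opening from 0.0 (shut) to 1.0 (fully open); "grasp_force": force on a finger pad.
Only numpy, scipy, OpenCV 4.12 (cv2) and the standard library are available. Lean on these libraries where they do the work, as an engineer would, in place of code of your own. Each camera call takes 0.05 s, during which the arm holds its last target. There are 200 camera calls.

### The job

On the appliance base in the fixture, twist the orange filter cap clockwise (seen from above) fully shut against its stop, then take the grey guard hood from its tray and press it straight down over the cap, lips towards the white spring latches, until the force suddenly drops, both latches snap over its lips and it sits fully home on the rubber gasket. Keep pressing the hood firmly down (about 15 N) and finish while still holding it pressed like that: do not let go. Leave the bushes and the screwdriver where they lie.

Things in the scene. Friction and masses are not known exactly. Their poses are not given: they have to be found in the camera images.
- module: Black appliance base on an aluminium fixture plate 190 (x) x 150 (y) mm, fixed; origin under the plate centre, on the bench. Black deck 136 x 96 mm, top 46 mm up. On it the gasket; on that a white neck (34 mm wide, 50 to 72 mm up) with the orange cap, and four tapered guide pins, 22 mm tall, that fit inside the hood's corners with 2 mm play. A clamp at its -y edge is not used.
- gasket: Rubber sealing plate 80 (x) x 64 (y) x 4 mm fixed on the deck, its top 50 mm above the bench: the hood's lower rim rests on it and is pressed against it. Origin at the centre of its underside, axes as the module's.
- seat (a point): Centre of the gasket's top face, 50 mm above the bench: where the hood's origin ends up. Axes as the module's: x joins the two latches, z up.
- cap (a joint): Angle of the orange quarter-turn cap about the vertical neck: it starts at 0 to 0.35 rad and grows clockwise seen from above; 1.2 rad is the stop = fully shut, the wing then lying along the module's x. The wing's direction is the module's yaw + 1.2 - value. Friction torque about 0.06 N m; it stays where left.
- cap_grip (a point): Point on the cap's axis at mid-height of its wing, 89 mm above the bench; x along the wing (turns with the cap), z up. The wing is an upright bar 36 long x 10 thick x 18 mm high (80 to 98 mm above the bench) on a disc of 40 mm diameter (72 to 80 mm). Above 72 mm there is free space for fingers all round.
- hood: Loose grey hood, 120 g, open below; origin under its centre. Body 62 (x) x 54 (y) x 56 mm high; on top a grip rib 44 long (y) x 12 thick (x) x 18 mm high (56 to 74 mm up). Lips 5 mm high at the bottom of both x ends reach x = +-36. Inside, a slot 22 mm wide along x takes the shut cap's wing: its x must lie along the module's x, either way round. Grip it with 30 to 60 N.
- latch_front (a joint): White spring latch at the module's -x side: 0 = at rest, grows (m) as a lip pushes it outwards, about 3 mm. From 16 to 7 mm above home the lips go down both latches' ramps against a force rising to about 12 N in all; then it suddenly drops to about 2 N and, just as the hood reaches the gasket, the catches (34 mm from the centre, 56.5 mm above the bench) spring back over the lips.
- latch_back (a joint): The same latch at the module's +x side.
- tray_a: Blue tray 130 x 130 mm, fixed, rim 14 mm high, floor 3 mm above the bench, left or right of the module, in which the hood stands; origin at the centre of its underside.
- tray_b: The same tray on the robot's other side, in which the two bushes stand.
- bin: Black bin of grommets 110 x 150 x 60 mm, fixed, beyond the module; origin at the centre of its underside.
- bush_a: Loose black flanged bush, 30 mm diameter, 20 mm high, in tray_b; origin under its centre. A bystander.
- bush_b: The other bush, the same.
- screwdriver: Loose screwdriver lying on the bench beyond the module; origin at its underside. A bystander.

How it is judged:
By the outcome, as a careful person would: the job done as asked, in the order asked, and still so for the second after the job is handed in, while the arm keeps its last pose, push and grip.
It also fails if it takes over 61 s, if anything falls off the work surface, if the arm or the gripper's body presses on something with over 40 N, if the wrist force passes 120 N, or if a joint passes its speed limit or range.

## Working session

There is one attempt and no reset: what is moved stays moved. The work goes in short steps, each a Python script; the robot and the scene stay as the last script left them, time stands still between calls to the robot, and variables do not carry over. Pictures are saved under pics/ and viewed, at most 10 in all, crops included, and the job is handed in when it is done.

```bash
ls; mkdir -p pics
cat > h.py <<'E'
from cell import *
import numpy as np, cv2
def px2w(f,uv,z):
    T=np.array(f["cam_to_world"]); d=T[:3,:3]@np.array([(uv[0]-f["cx"])/f["fx"],(uv[1]-f["cy"])/f["fy"],1])
    o=T[:3,3]; return o+d*(z-o[2])/d[2]
E
python3 - <<'E'
from h import *
for c in ["scene","top"]:
    f=grab_frame(c); cv2.imwrite(f"pics/{c}0.png",f["img"][:,:,::-1])
    print(c,np.round(f["cam_to_world"],3).tolist(),f["fx"])
    for n,z in [("module",0),("gasket",.046),("seat",.05),("cap_grip",.089),("hood",.003),("tray_a",0),("bin",0),("screwdriver",0)]:
        for r in tip_of(c,n)[:2]: print(n,round(r["score"],2),np.round(r["centre"]),np.round(px2w(f,r["centre"],z),4))
print(get_state())
E
```

```text
pics
scene [[0.289, 0.765, -0.576, 1.214], [0.957, -0.23, 0.175, -0.177], [0.001, -0.602, -0.798, 0.956], [0.0, 0.0, 0.0, 1.0]] 502.26829661169654
module 0.87 [312. 180.] [0.479 0.028 0.   ]
gasket 0.65 [316. 172.] [0.4942 0.0325 0.046 ]
seat 0.62 [315. 172.] [0.4975 0.0287 0.05  ]
cap_grip 0.59 [313. 157.] [0.4829 0.0294 0.089 ]
hood 0.71 [418. 168.] [0.5191 0.2883 0.003 ]
tray_a 0.61 [414. 175.] [0.5357 0.272  0.    ]
tray_a 0.59 [177. 214.] [ 0.4873 -0.3006  0.    ]
bin 0.73 [422. 270.] [0.7838 0.1844 0.    ]
screwdriver 0.9 [259. 281.] [ 0.7081 -0.1566  0.    ]
top [[-0.023, -0.995, 0.094, 0.507], [-1.0, 0.023, 0.003, 0.005], [-0.005, -0.094, -0.996, 1.098], [0.0, 0.0, 0.0, 1.0]] 410.4784637004903
module 0.67 [325. 245.] [0.4898 0.025  0.    ]
gasket 0.82 [327. 248.] [0.4838 0.0197 0.046 ]
cap_grip 0.78 [320. 250.] [0.4791 0.0354 0.089 ]
hood 0.59 [227. 236.] [0.5197 0.2837 0.003 ]
tray_a 0.94 [226. 232.] [0.53  0.289 0.   ]
tray_a 0.48 [260. 142.] [0.7732 0.1942 0.    ]
bin 0.93 [260. 141.] [0.7758 0.1953 0.    ]
screwdriver 0.85 [386. 161.] [ 0.7112 -0.1442  0.    ]
{'clock': 0.9, 'q': array([ 1.04480589e+00,  3.26199895e-01, -1.92606892e-01,  1.05202090e+00,
       -1.33635875e-05,  1.43662904e+00]), 'joint_velocities': array([ 5.33327512e-04,  1.11330864e-03, -1.37668426e-03,  7.32287874e-04,
       -4.58567197e-04,  1.69707156e-06]), 'tau': array([-1.59275369e-03, -4.43319833e+01,  2.62756884e+01,  9.82809797e-04,
       -1.24239627e-04, -1.70700241e-05]), 'position': array([0.2100092 , 0.50833089, 0.23127827]), 'eef_rot': array([ 6.11544308e-01,  3.08149353e+00, -5.34015827e-05]), 'contact_force': array([-0.25415346,  0.50387357, -0.72977972]), 'wrist_torque': array([ 0.00651982,  0.01755382, -0.01834402]), 'grasp_force': 0.0, 'finger_gap': 0.9986778005812688}
```

Run:
```python
import cv2,numpy as np
t=cv2.imread("pics/top0.png");s=cv2.imread("pics/scene0.png")
a=cv2.resize(t[180:300,180:400],(800,436),interpolation=cv2.INTER_CUBIC)
cv2.imwrite("pics/tcrop.png",a)
b=cv2.resize(s[110:240,230:460],(800,452),interpolation=cv2.INTER_CUBIC)
cv2.imwrite("pics/scrop.png",b)
```

```text
(no output)
```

View pics/tcrop.png

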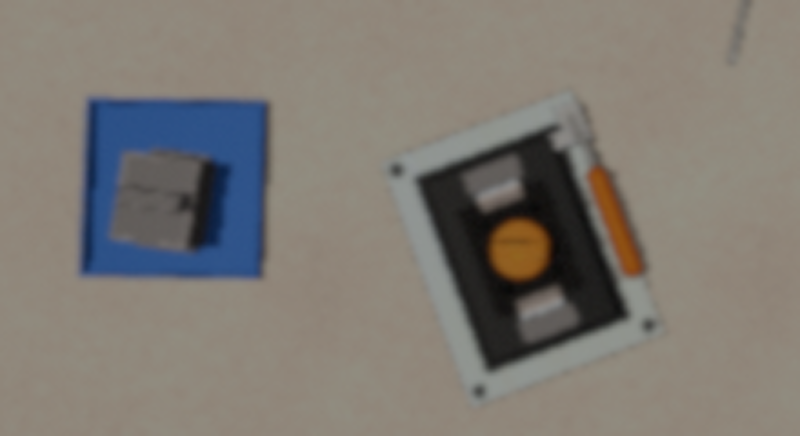

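View pics/scrop.png

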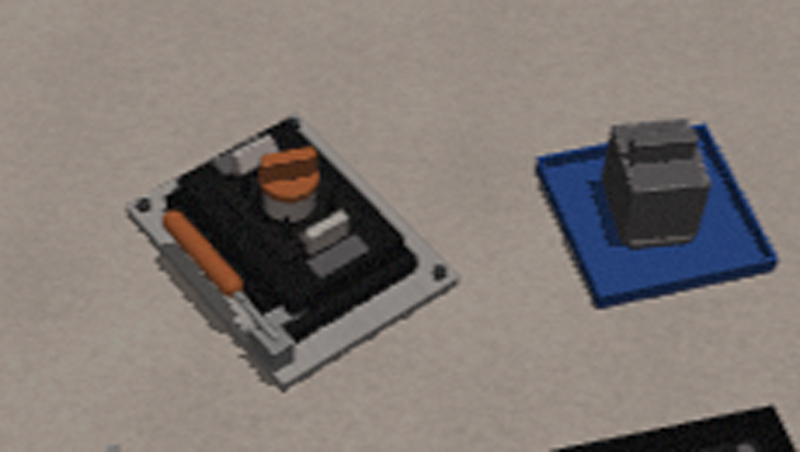

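The top view shows the tray with the hood at about (227,234) and the module at about (322,247), yaw roughly +20°, with the clamp on its right (-y). The scene view shows the wing at full height. Next I'll fit the geometry to the masks in both cameras.

```bash
cat >> h.py <<'E'
from scipy.optimize import minimize
S=4
def box(x0,x1,y0,y1,z0,z1): return np.array([[x,y,z] for x in(x0,x1) for y in(y0,y1) for z in(z0,z1)])
def disc(r,z0,z1): a=np.linspace(0,6.28,40); return np.array([[r*np.cos(t),r*np.sin(t),z] for t in a for z in(z0,z1)])
CAP=[disc(.02,.072,.080),box(-.018,.018,-.005,.005,.08,.098)]
HOOD=[box(-.031,.031,-.027,.027,0,.056),box(-.006,.006,-.022,.022,.056,.074),box(-.036,.036,-.027,.027,0,.005)]
def render(f,parts,p,z=0):
    m=np.zeros((400*S,640*S),np.uint8); c,s=np.cos(p[2]),np.sin(p[2]); T=np.linalg.inv(f["cam_to_world"])
    for b in parts:
        w=b@np.array([[c,s,0],[-s,c,0],[0,0,1]])+[p[0],p[1],z]
        q=w@T[:3,:3].T+T[:3,3]
        uv=np.c_[q[:,0]/q[:,2]*f["fx"]+f["cx"],q[:,1]/q[:,2]*f["fy"]+f["cy"]]
        cv2.fillConvexPoly(m,cv2.convexHull(((uv+.5)*S*16).astype(np.int32)),1,shift=4)
    return m
def fit(fm,parts,p0,z=0):
    ms=[(f,cv2.resize(m.astype(np.float32),None,fx=S,fy=S,interpolation=cv2.INTER_LINEAR)>.5) for f,m in fm]
    def cost(p):
        t=0
        for f,m in ms:
            r=render(f,parts,p,z)>0; t+=1-(r&m).sum()/(r|m).sum()
        return t/len(ms)
    best=None
    for a in p0[2]:
        r=minimize(cost,[p0[0],p0[1],a],method="Nelder-Mead",options=dict(initial_simplex=[[p0[0]+dx,p0[1]+dy,a+da] for dx,dy,da in[(0,0,0),(.01,0,0),(0,.01,0),(0,0,.3)]],xatol=1e-4,fatol=1e-4,maxiter=90))
        if best is None or r.fun<best.fun: best=r
    return best
E
cat > m.py <<'E'
from h import *
F={c:grab_frame(c) for c in("scene","top")}
mask={}
for c,f in F.items():
    for n in("cap","hood","module"):
        r=silhouettes(c,n); mask[c,n]=r[0]["mask"]; print(c,n,[(round(x["score"],2),np.round(x["centre"]).tolist(),int(x["mask"].sum())) for x in r])
    i=f["img"].astype(int); o=(i[...,0]>1.7*i[...,2])&(i[...,0]>70)
    near=cv2.dilate(mask[c,"cap"].astype(np.uint8),np.ones((7,7)))>0
    mask[c,"capc"]=o&near; print("orange",mask[c,"capc"].sum())
for n,parts,p0,z in[("cap",CAP,(.482,.03),0),("capc",CAP,(.482,.03),0),("hood",HOOD,(.52,.286),.003)]:
    A=np.linspace(0,np.pi,6,endpoint=False)
    for cs in(["scene"],["top"],["scene","top"]):
        r=fit([(F[c],mask[c,n]) for c in cs],parts,(*p0,A),z); print(n,cs,np.round(r.x,4),round(r.fun,3))
# plate: bright left/bottom edges via module mask of top
f=F["top"];g=f["img"].astype(int)
pl=((g.min(2)>125)&(g.max(2)-g.min(2)<22)&(cv2.dilate(mask["top","module"].astype(np.uint8),np.ones((5,5)))>0)).astype(np.uint8)
print(pl.sum())
np.savez("m.npz",**{f"{a}_{b}":v for (a,b),v in mask.items()})
m=mask["top","module"].astype(np.uint8)
for nm,mm in(("mod",m),("plate",pl)):
    c=max(cv2.findContours(mm,cv2.RETR_EXTERNAL,cv2.CHAIN_APPROX_NONE)[0],key=cv2.contourArea)
    b=cv2.boxPoints(cv2.minAreaRect(c)); w=np.array([px2w(f,u,.01) for u in b]); print(nm,np.round(w[:,:2],4).tolist())
    for k in range(4):
        d=w[(k+1)%4]-w[k]; print(np.linalg.norm(d).round(4),np.arctan2(d[1],d[0]).round(4))
E
time python3 m.py
```

```text
scene cap [(0.52, [312.0, 159.0], 240)]
scene hood [(0.97, [420.0, 159.0], 905), (0.28, [312.0, 159.0], 212)]
scene module [(0.7, [311.0, 181.0], 3986)]
orange 204
top cap [(0.67, [323.0, 249.0], 218)]
top hood [(0.75, [224.0, 237.0], 668), (0.47, [226.0, 224.0], 1705)]
top module [(0.57, [326.0, 245.0], 4236), (0.44, [455.0, 261.0], 119)]
orange 232
cap ['scene'] [0.483  0.0294 1.5322] 0.065
cap ['top'] [0.4833 0.0297 2.0212] 0.052
cap ['scene', 'top'] [0.4832 0.0296 1.5042] 0.059
capc ['scene'] [0.4819 0.0289 1.4848] 0.169
capc ['top'] [0.4836 0.0302 2.1887] 0.076
capc ['scene', 'top'] [0.483  0.0297 1.5085] 0.134
hood ['scene'] [ 0.5224  0.2831 -0.2588] 0.064
hood ['top'] [0.5222 0.2822 2.9664] 0.074
hood ['scene', 'top'] [0.5225 0.2824 2.9322] 0.075
1257
mod [[0.5488, 0.1342], [0.6004, -0.0132], [0.4175, -0.0765], [0.3675, 0.0688]]
0.1561 -1.234
0.1935 -2.8083
0.1536 1.9025
0.1928 0.3461
plate [[0.5524, 0.1413], [0.6056, -0.0049], [0.4184, -0.0724], [0.3669, 0.0717]]
0.1556 -1.2216
0.199 -2.7957
0.153 1.9145
0.1981 0.3586
real	1m7.664s
user	1m3.311s
sys	0m0.662s
```

The fits agree: cap axis (0.483, 0.0296), wing about 1.50 rad, module yaw about 0.35, hood (0.5225, 0.2825) with yaw about -0.2. Next I'll grip the cap.

```bash
cat >> h.py <<'E'
from scipy.spatial.transform import Rotation as Ro
def rv(a):
    z=np.array([0,0,-1.]);y=np.array([np.cos(a),np.sin(a),0]);return Ro.from_matrix(np.c_[np.cross(y,z),y,z]).as_rotvec()
def st(t=""):
    s=get_state(); R=Ro.from_rotvec(s["eef_rot"]).as_matrix()
    print(t,"t",round(s["clock"],2),"p",np.round(s["position"],4),"a",round(np.arctan2(R[1,1],R[0,1]),3),"F",np.round(s["contact_force"],1),"M",np.round(s["wrist_torque"],2),"gap",round(s["finger_gap"],3),"gf",round(s["grasp_force"],1),"q6",round(s["q"][5],2)); return s
E
python3 - <<'E'
from h import *
P=np.array([.483,.0296])
for a in(-.07,-.07+np.pi,-1.23,-1.23+np.pi,-.2,-.2+np.pi,.345,.345+np.pi):
    q=ik([*P,.12],rv(a)); print(round(a,2),None if q is None else np.round(q,2))
a=-.07
q=ik([*P,.15],rv(a))
movep([*P,.15],rv(a)); st("above")
print(move_l([*P,.083],.1,until_force=8)); st("down")
grab(25); sleep(.2); st("grip")
E
```

```text
-0.07 [-0.09  0.32 -0.52  0.73 -0.    1.55]
3.07 [-0.09  0.32 -0.52  0.73 -0.   -1.59]
-1.23 [-0.09  0.32 -0.52  0.73 -0.    2.71]
1.91 [-0.09  0.32 -0.52  0.73  0.   -0.43]
-0.2 [-0.09  0.32 -0.52  0.73 -0.    1.68]
2.94 [-0.09  0.32 -0.52  0.73  0.   -1.46]
0.34 [-0.09  0.32 -0.52  0.73  0.    1.13]
3.49 [-0.09  0.32 -0.52  0.73  0.   -2.01]
above t 3.31 p [0.4831 0.0303 0.1502] a -0.069 F [ 0.6 -0.6  0.2] M [0.01 0.04 0.  ] gap 1.0 gf 0.0 q6 1.55
False
down t 4.12 p [0.4834 0.0297 0.0834] a -0.07 F [ 0.6 -0.8  0.6] M [-0.03  0.02  0.02] gap 1.002 gf 0.0 q6 1.55
grip t 5.0 p [0.4836 0.0295 0.0833] a -0.07 F [ 2.1 -0.6  2.3] M [-0.08 -0.32  0.06] gap 0.11 gf 30.7 q6 1.55
```

Run:
```python
from h import *
P=[.4834,.0296,.0832]
for a in(-.6,-1.05): movep(P,rv(a)); st()
for a in np.arange(-1.1,-1.45,-.05):
    movep(P,rv(a)); s=st()
    if abs(s["wrist_torque"][2])>.5: break
sleep(.2); st("end")
```

```text
t 5.58 p [0.4834 0.0296 0.0833] a -0.598 F [ 0.6 -1.3  2.3] M [-0.06 -0.15 -0.04] gap 0.111 gf 30.8 q6 2.08
 t 6.08 p [0.4833 0.0297 0.0832] a -1.047 F [-0.8  0.2  2.5] M [ 0.1  -0.07 -0.03] gap 0.112 gf 30.9 q6 2.53
 t 6.33 p [0.4833 0.0298 0.0832] a -1.098 F [0.5 1.1 4. ] M [ 0.17 -0.02 -0.06] gap 0.107 gf 31.0 q6 2.58
 t 6.58 p [0.4833 0.0298 0.0832] a -1.148 F [-0.8  0.6  4.6] M [ 0.33  0.08 -0.01] gap 0.101 gf 31.1 q6 2.63
 t 6.83 p [0.4833 0.0298 0.0832] a -1.198 F [0.2 2.1 5.3] M [ 0.4   0.18 -0.11] gap 0.107 gf 31.2 q6 2.68
 t 7.08 p [0.4833 0.0298 0.0832] a -1.247 F [-1.4  1.1  6.6] M [0.36 0.22 0.3 ] gap 0.108 gf 31.5 q6 2.73
 t 7.33 p [0.4833 0.0298 0.0833] a -1.295 F [-1.5  0.9  5.3] M [0.29 0.16 0.83] gap 0.105 gf 42.6 q6 2.78
end t 7.53 p [0.4833 0.0298 0.0833] a -1.295 F [-0.4  0.8  4.6] M [0.32 0.18 0.81] gap 0.107 gf 42.5 q6 2.77
```

Run:
```python
from h import *
movep([.4834,.0297,.0832],rv(-1.25)); let_go(); st("open")
move_l([.4834,.0297,.17],.2)
H=[.5225,.2825]
movep([*H,.15],rv(-.2)); st()
f=grab_frame("scene"); i=f["img"].astype(int)
r=silhouettes("scene","cap"); m=cv2.dilate(r[0]["mask"].astype(np.uint8),np.ones((7,7)))>0
cv2.imwrite("pics/s1.png",cv2.resize(f["img"][100:240,230:460,::-1],(800,487),interpolation=cv2.INTER_CUBIC))
b=fit([(f,r[0]["mask"])],CAP,(.4834,.0297,[0,.35,.7,1.5])); print("cap",b.x,b.fun)
```

```text
open t 8.51 p [0.4834 0.0297 0.0832] a -1.25 F [ 0.2 -0.6  0.6] M [ 0.   -0.   -0.01] gap 1.0 gf 0.0 q6 2.73
 t 10.1 p [0.522  0.2814 0.1491] a -0.202 F [-0.4 -1.3  0.3] M [0.04 0.   0.05] gap 1.0 gf 0.0 q6 2.14
cap [0.48328657 0.02925236 0.48938664] 0.11417816813048931
```

View pics/s1.png

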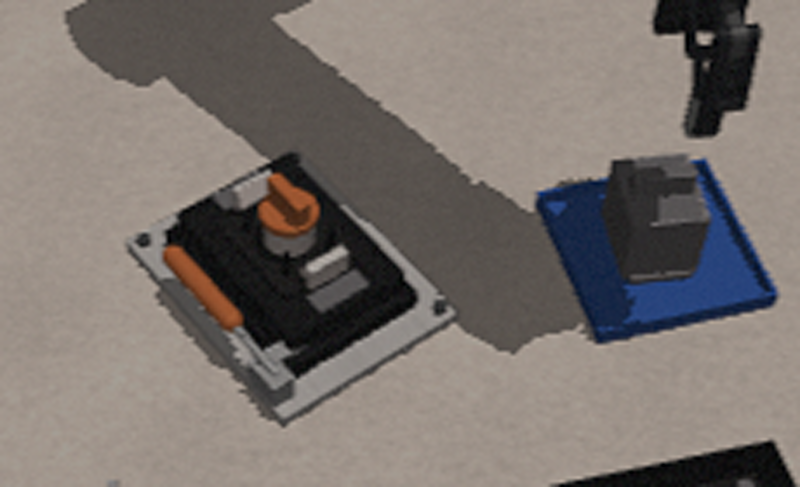

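The wing, at crop (290,200), now points from latch to latch, so the cap is shut. Next is the hood grip.

Run:
```python
from h import *
H=[.5225,.2825]
print(move_l([*H,.0625],.1,until_force=8)); st("down")
grab(50); sleep(.2); st("grip")
move_l([*H,.11],.1); st("lift")
move_l([*H,.2],.2); sleep(.3); s=st("up")
F={c:grab_frame(c) for c in("scene","top")}
for c,f in F.items():
    r=silhouettes(c,"hood"); print(c,[(round(x["score"],2),np.round(x["centre"]),int(x["mask"].sum())) for x in r])
    cv2.imwrite(f"pics/{c}2.png",f["img"][:,:,::-1])
f=F["scene"]
cv2.imwrite("pics/s2c.png",cv2.resize(f["img"][60:200,330:510,::-1],(720,560),interpolation=cv2.INTER_CUBIC))
```

```text
False
down t 11.22 p [0.5231 0.2827 0.0631] a -0.2 F [-0.7 -0.5  0.2] M [-0.   -0.04 -0.06] gap 0.999 gf 0.0 q6 2.14
grip t 12.09 p [0.5227 0.2825 0.0627] a -0.2 F [-0.3 -0.5  2.6] M [-0.1   0.02 -0.01] gap 0.125 gf 50.7 q6 2.14
lift t 12.72 p [0.5222 0.2824 0.1096] a -0.2 F [-0.9 -0.6 -0.8] M [ 0.03  0.04 -0.03] gap 0.124 gf 50.2 q6 2.14
up t 13.62 p [0.5218 0.2822 0.1987] a -0.2 F [-0.6 -0.2 -1.5] M [-0.02  0.01  0.  ] gap 0.124 gf 50.2 q6 2.14
scene [(0.73, array([429., 124.]), 962), (0.62, array([176., 212.]), 2691), (0.58, array([312., 184.]), 3888)]
top [(0.9, array([214., 236.]), 574)]
```

View pics/s2c.png

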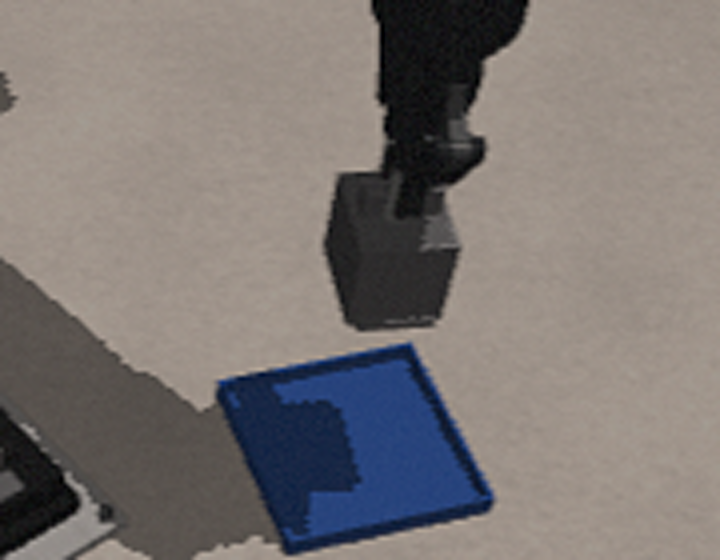

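The hood is held upright, at crop (395,250). I'll carry it over the module and measure its offset in the grip there.

Run:
```python
from h import *
C=[.4834,.0297]; a=.349
movep([*C,.19],rv(a)); sleep(.3); s=st("over")
zh=s["position"][2]-.0597
F={c:grab_frame(c) for c in("scene","top")}; M={}
for c,f in F.items():
    r=silhouettes(c,"hood"); print(c,[(round(x["score"],2),np.round(x["centre"]),int(x["mask"].sum())) for x in r]); M[c]=r[0]["mask"]
f=F["scene"]; big=cv2.resize(M["scene"].astype(np.float32),None,fx=S,fy=S)>.5
p=s["position"]
r=render(f,HOOD,[p[0],p[1],a],zh)
body=np.array([[x,y,.056] for x in(-.031,.031) for y in(-.027,.027)])
r0=int(np.where(render(f,[body],[p[0],p[1],a],zh).any(1))[0].max())
print("row0",r0/S)
def cost(v):
    q=render(f,[HOOD[0],HOOD[2]],[v[0],v[1],v[2]],zh)>0
    A=q[r0:];B=big[r0:]; return 1-(A&B).sum()/(A|B).sum()
for a0 in(.25,.4):
    o=minimize(cost,[p[0],p[1],a0],method="Nelder-Mead",options=dict(initial_simplex=[[p[0],p[1],a0],[p[0]+.006,p[1],a0],[p[0],p[1]+.006,a0],[p[0],p[1],a0+.15]])); 
    d=o.x[:2]-p[:2]; c_,s_=np.cos(a),np.sin(a); print(np.round(o.x,4),round(o.fun,3),"dx,dy in module",np.round([d@[c_,s_],d@[-s_,c_]],4))
im=f["img"][:,:,::-1].copy(); im=cv2.resize(im,None,fx=S,fy=S,interpolation=cv2.INTER_CUBIC)
cs,_=cv2.findContours(r,cv2.RETR_LIST,cv2.CHAIN_APPROX_NONE); cv2.drawContours(im,cs,-1,(0,255,0),1)
cv2.imwrite("pics/s3.png",im[300:900,900:1600])
```

```text
over t 15.12 p [0.4836 0.0304 0.1899] a 0.35 F [-0.   0.2 -1.5] M [-0.03 -0.01 -0.03] gap 0.122 gf 50.2 q6 1.13
scene [(0.77, array([315., 136.]), 988), (0.66, array([165., 202.]), 116)]
top []Traceback (most recent call last):
  File "<stdin>", line 7, in <module>
IndexError: list index out of range
```

Run:
```python
from h import *
a=.349; s=st("over")
zh=s["position"][2]-.0597
f=grab_frame("scene"); R=silhouettes("scene","hood")
big=cv2.resize(R[0]["mask"].astype(np.float32),None,fx=S,fy=S)>.5
p=s["position"]
r=render(f,HOOD,[p[0],p[1],a],zh)
body=np.array([[x,y,.056] for x in(-.031,.031) for y in(-.027,.027)])
r0=int(np.where(render(f,[body],[p[0],p[1],a],zh).any(1))[0].max())
def cost(v):
    q=render(f,[HOOD[0],HOOD[2]],[v[0],v[1],v[2]],zh)>0
    A=q[r0:];B=big[r0:]; return 1-(A&B).sum()/(A|B).sum()
for a0 in(.25,.4):
    o=minimize(cost,[p[0],p[1],a0],method="Nelder-Mead",options=dict(initial_simplex=[[p[0],p[1],a0],[p[0]+.006,p[1],a0],[p[0],p[1]+.006,a0],[p[0],p[1],a0+.15]])); 
    d=o.x[:2]-p[:2]; c_,s_=np.cos(a),np.sin(a); print(np.round(o.x,4),round(o.fun,3),"dx,dy in module",np.round([d@[c_,s_],d@[-s_,c_]],4))
im=f["img"][:,:,::-1].copy(); im=cv2.resize(im,None,fx=S,fy=S,interpolation=cv2.INTER_CUBIC)
cs,_=cv2.findContours(r,cv2.RETR_LIST,cv2.CHAIN_APPROX_NONE); cv2.drawContours(im,cs,-1,(0,255,0),1)
cv2.imwrite("pics/s3.png",im[300:900,900:1600])
```

```text
over t 15.32 p [0.4834 0.03   0.1899] a 0.349 F [-0.3 -0.2 -0.6] M [-0.01 -0.02 -0.  ] gap 0.127 gf 50.2 q6 1.13
[0.4814 0.0309 0.3612] 0.051 dx,dy in module [-0.0016  0.0015]
[0.4815 0.0309 0.357 ] 0.052 dx,dy in module [-0.0015  0.0016]
```

View pics/s3.png

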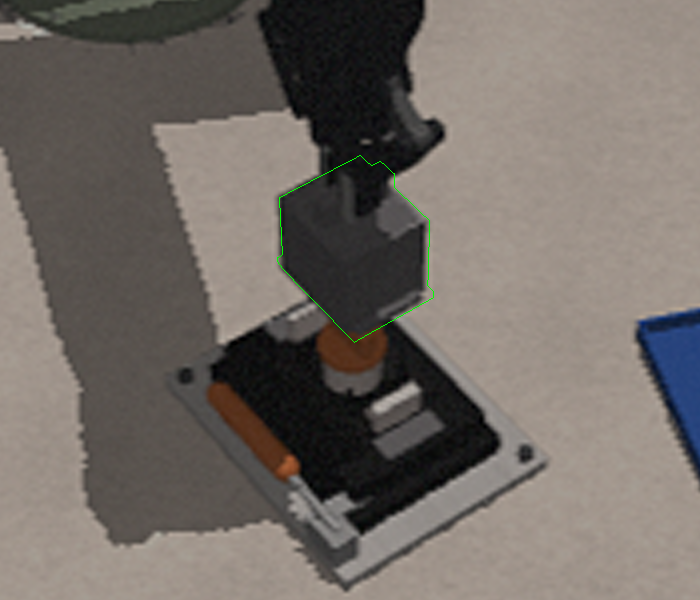

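The predicted outline (green) matches the hood over the cap to within about 1–2 mm. I'll go down onto the pins with a force guard.

Run:
```python
from h import *
a=.349; d=-.0008*np.array([-np.sin(a),np.cos(a)]); C=np.array([.4834,.0297])+d
for z in(.14,.133,.128):
    hit=move_l([*C,z],.06,until_force=6); st(f"{z} {hit}")
    if hit: break
```

```text
0.14 False t 16.4 p [0.484  0.0289 0.1403] a 0.349 F [ 0.8 -0.2 -0.3] M [ 0.   -0.01 -0.08] gap 0.124 gf 50.2 q6 1.13
0.133 False t 16.67 p [0.4833 0.029  0.1327] a 0.349 F [-0.3 -0.2 -1.3] M [-0.01  0.04  0.02] gap 0.12 gf 50.2 q6 1.13
0.128 False t 16.92 p [0.4834 0.029  0.1277] a 0.349 F [-0.7 -0.2 -1.7] M [-0.02 -0.01 -0.08] gap 0.124 gf 50.2 q6 1.13
```

Run:
```python
from h import *
a=.349; d=-.0008*np.array([-np.sin(a),np.cos(a)]); C=np.array([.4834,.0297])+d
for z in np.arange(.126,.1105,-.0015):
    move_l([*C,z],.03); s=st(f"{z:.4f}"); F=s["contact_force"]
    if F[2]>22 or np.hypot(F[0],F[1])>12: break
```

```text
0.1260 t 17.17 p [0.4836 0.0289 0.1259] a 0.349 F [ 0.1 -0.8 -0.9] M [-0.02  0.02 -0.03] gap 0.123 gf 50.2 q6 1.13
0.1245 t 17.42 p [0.4838 0.029  0.1246] a 0.349 F [ 0.4 -0.5 -1.1] M [ 0.02 -0.09 -0.05] gap 0.126 gf 50.2 q6 1.13
0.1230 t 17.67 p [0.4841 0.0289 0.1233] a 0.349 F [-0.9  0.   3. ] M [-0.01  0.01 -0.06] gap 0.126 gf 50.7 q6 1.13
0.1215 t 17.92 p [0.4843 0.0288 0.1221] a 0.349 F [-0.5 -0.2  5.4] M [ 0.03  0.11 -0.04] gap 0.127 gf 51.1 q6 1.13
0.1200 t 18.17 p [0.4844 0.0288 0.1208] a 0.349 F [-0.9 -0.3  6.9] M [-0.05  0.14  0.02] gap 0.123 gf 51.2 q6 1.13
0.1185 t 18.42 p [0.4846 0.0287 0.1195] a 0.349 F [-1.6 -0.7  7.4] M [-0.1   0.15  0.06] gap 0.121 gf 51.4 q6 1.13
0.1170 t 18.67 p [0.484  0.0286 0.1171] a 0.349 F [ 0.6 -1.7  1.8] M [-0.25 -0.18 -0.07] gap 0.129 gf 50.5 q6 1.13
0.1155 t 18.92 p [0.4838 0.0288 0.1153] a 0.349 F [ 1.  -1.2 -0.1] M [-0.34 -0.19 -0.05] gap 0.127 gf 50.5 q6 1.13
0.1140 t 19.17 p [0.4834 0.029  0.1136] a 0.349 F [ 0.7 -0.2 -1.7] M [-0.19 -0.28 -0.11] gap 0.125 gf 50.1 q6 1.13
0.1125 t 19.42 p [0.4835 0.029  0.1123] a 0.349 F [ 1.1 -0.8 -1.1] M [-0.11 -0.18 -0.06] gap 0.122 gf 50.2 q6 1.13
0.1110 t 19.67 p [0.483  0.0291 0.1106] a 0.349 F [-0.5 -0.  -1. ] M [-0.02 -0.03  0.02] gap 0.124 gf 50.2 q6 1.13
```

The ramp and the sudden drop both showed up. I'll continue to the gasket and build up to 15 N.

Run:
```python
from h import *
a=.349; d=-.0008*np.array([-np.sin(a),np.cos(a)]); C=np.array([.4834,.0297])+d
def fz():
    v=[]
    for _ in range(8): sleep(.03); v.append(get_state()["contact_force"])
    return np.mean(v,0)
z=.1105
while z>.1035:
    z-=.0005; move_l([*C,z],.03); F=fz(); s=get_state(); print(round(z,4),np.round(s["position"],4),np.round(F,1),round(s["clock"],1))
    if F[2]>13.5: break
f=grab_frame("scene"); cv2.imwrite("pics/s4.png",cv2.resize(f["img"][110:240,230:430,::-1],(800,520),interpolation=cv2.INTER_CUBIC))
```

```text
0.11 [0.4837 0.029  0.11  ] [ 0.2  0.  -0.9] 20.2
0.1095 [0.4838 0.0288 0.1097] [-0.5 -0.8  1.7] 20.7
0.109 [0.4839 0.0288 0.1096] [-2.1 -0.8  7.4] 21.2
0.1085 [0.4839 0.0288 0.1096] [-3.4 -0.8 12. ] 21.7
0.108 [0.4839 0.0288 0.1096] [-5.1 -0.6 17. ] 22.2
```

View pics/s4.png

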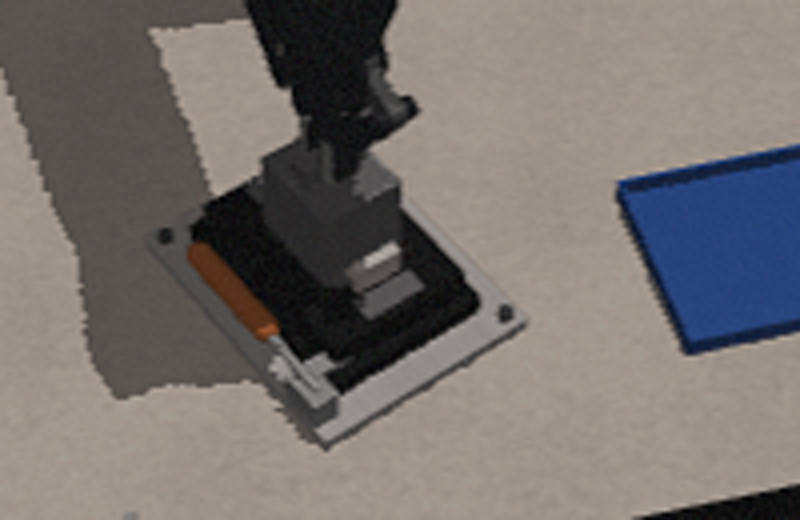

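The hood is home: the TCP stops at 0.1096 (predicted 0.1097), and the +x latch at crop (378,265) stands against the lip. I'll trim to 15 N, check the force is steady, and hand in.

Run:
```python
from h import *
a=.349; d=-.0008*np.array([-np.sin(a),np.cos(a)]); C=np.array([.4834,.0297])+d
move_l([*C,.1082],.03); sleep(.5)
v=[]
for _ in range(20): sleep(.03); v.append(get_state()["contact_force"])
F=np.mean(v,0); print(F); st()
if 13<F[2]<18: print(sign_off())
```

```text
[-4.49841647 -0.77235845 14.88723172]
 t 23.72 p [0.4839 0.0288 0.1096] a 0.349 F [-5.3 -1.2 14.1] M [-0.04  1.02 -0.04] gap 0.126 gf 52.3 q6 1.13
the job is handed in; nothing more can be done
None
```

I turned the cap fully shut and pressed the hood down past the latches' force drop until it stopped at gasket height, then handed in at about 24 s with it still held at about 15 N; the +x latch looked engaged, and the -x latch was hidden from the camera.

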